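Lid the sauce pots round their ladles

ROBOT

A 6-joint arm with a two-finger parallel gripper is mounted at the origin on a cart in front of the work surface, level with it; the furniture and walls round the work are solid. World frame = base frame: x ahead of the robot, y to its left, z up, the work surface at z = 0. Lengths are in m, angles in rad, forces in N, time in s.
With the tool pointing down it reaches from about 0.375 to 0.975 m from the base axis. Payload 3.8 kg.
Tool frame: the origin (TCP) lies at the very end of the fingers, on their centre line; the grasp point (between the pads) lies 19 mm behind it; z points along the fingers, y is the line along which they close (so a half turn about z gives the same grasp; the last joint's range is limited). The gripper opens to 85 mm and grips with 20 to 120 N. Pads are 22 mm wide; open, the fingers measure 114 mm over their backs; the gripper's body (76 mm by 85 mm) begins 54 mm behind the grasp point. The pads swing forward as they close: fully open they stand 13 mm farther back than shut.
Start: joints at [1.224, 0.264, 1.604, -0, 1.274, -0.037], TCP at [0.206, 0.643, 0.231] pointing down, gripper open.
Joint ranges: [-2.63, 2.63], [-0.94, 2.18], [0.31, 2.57], [-1.31, 4.45], [0, 2.66], [-2.55, 2.55]. Speed limits (rad/s): [2.57, 2.57, 3.14, 3.14, 3.14, 3.14].

INTERFACE

Orientations are given as a rotation vector (axis times angle).
In Python, from workcell import bot gives the robot as it stands.
- The arm moves only by the shell command python3 -m creep 'ROWS' [FORCE]. ROWS is JSON, a list of rows, each a list of 5 numbers: the shift along the tool's x, y, z in units of 0.05 m (1.0 is 0.05 m), then the turn about the tool's z in units of 0.1 rad (1.0 is 0.1 rad), then the opening, from 0 (shut) to 1 (fully open). In form: [[tx, ty, tz, spin, hand], ...]. A call has 1 to 20 rows; each row shifts and turns the commanded pose from where the row before left it, along the tool's axes as they then stand; what a row does not reach is not made up. A row lasts 1/8 s, in which the tool goes at most 62.5 mm and 10.7 degrees, less where a joint would pass 70% of its speed; a pose out of reach is approached as far as the arm can. A call with a number of a shift or a turn outside -1 to 1 is refused whole. A call with a gripper value outside its range is refused whole. The fingers move at their own pace and stop on an object; FORCE is the grip in N (left out, the last holds). Time passes only in rows, so rows that do not move let the fingers close. It gives the time, the measured TCP pose, the force, the opening and the grip force at its end, in the units of the state.
- bot.read_state(): the state, without advancing time (a new reading comes with each control period).
- bot.read_camera(name): name is "scene" or "top" or "wrist"; returns a dict with "pixels" (400x640x3 uint8, red, green, blue), "vfov" (degrees; the focal length in pixels is half the picture's height over the tangent of half this angle, whatever the lens; pixels are square), "cx", "cy" (the principal point, pixels), "world_to_cam" (4x4, takes a point from world to camera coordinates). Camera axes: x right, y down, z forward; pixel columns grow to the right and rows downward; lengths in m; the calibration is good to about 2 mm. A picture is of the moment at which its call begins. There is no depth.
- bot.finish_job(): hands the job in; it is judged then, once.
Trained networks look in a picture, given as the dict that the camera call returned (one of the last four; its "shot" number tells which), for a name from the list of things; names that differ only in an ending like _2 or _b are one class to them, and where a whole thing is asked for, a point or a joint stands for the part that bears it (a point fixed in the world has none). Each returns a list of dicts, best first, with "score" (0 to 1); they miss things now and then, are a little off and sometimes report something else, mostly with a low value. They report only what shows in the picture. A call takes as long as a camera call. They do not tell look-alikes from the thing itself.
- bot.look_for(target, picture): "bbox" ([left, top, right, bottom] in pixels, round what is visible of it).
- bot.regions_of(target, picture): "mask" (400x640 bool, what is visible of it) and "bbox" ([left, top, right, bottom] in pixels, round what is visible of it).
The state is a dict: "time": time; "q": joint angles; "joint_vel": joint speeds; "joint_torque": joint torques, N m; "tool_pos": TCP position; "tcp_rot": TCP orientation; "wrist_force": force on the tool from outside, world axes, zero at the start; "torque": the same for the moment, N m; "width": opening from 0.0 (shut) to 1.0 (fully open); "grip_force": force on a finger pad.
Only numpy, scipy, OpenCV 4.12 (cv2) and the standard library are available. Lean on these libraries where they do the work, as an engineer would, in place of code of your own. Each camera call takes 0.05 s, during which the arm holds its last target. There are 200 camera calls.

TASK

Cover the four sauce pots for the night: put each lid on its own pot, the one whose ladle handle and band have the colour of the lid's grip, turned so that its notch goes round the ladle and the lid lies flat and fully down on the rim. Leave the pots standing where they are and the spice jars beside them undisturbed.

Things in the scene. Friction and masses are not known exactly. Their poses are not given: they have to be found in the camera images.
- pot_red: Open steel pot, red band, 75 tall, inside diameter 102, outside 108 (lip 114), 0.9 kg, loose. Origin: centre of underside, z up. A ladle with red handle is fixed in it, leaning on the rim on the pot's +x side: rod 6 wide, centre x=46 at rim height, slanting up and outwards 30 deg off vertical; handle 12 wide, its top 62 above the rim at x=82.
- lid_red: Steel lid of pot_red, lies right way up, loose, 0.1 kg. Origin: centre of underside, z up. Plug dia 94, z 0-10, lower edge tapered to 86; flange dia 112, z 10-13, rests on the rim: seated, origin is 65 above the pot's. Red fin grip 34 long (x -21 to 13), 14 thick (y), z 13-43: grip across y. Ladle notch on +x side, 26 wide, cut in to x=33: fits when lid x points as pot x, +-8 deg.
- pot_yellow: Open steel pot, yellow band, 75 tall, inside diameter 90, outside 96 (lip 102), 0.9 kg, loose. Origin: centre of underside, z up. A ladle with yellow handle is fixed in it, leaning on the rim on the pot's +x side: rod 6 wide, centre x=40 at rim height, slanting up and outwards 30 deg off vertical; handle 12 wide, its top 62 above the rim at x=76.
- lid_yellow: Steel lid of pot_yellow, lies right way up, loose, 0.1 kg. Origin: centre of underside, z up. Plug dia 82, z 0-10, lower edge tapered to 74; flange dia 100, z 10-13, rests on the rim: seated, origin is 65 above the pot's. Yellow fin grip 34 long (x -21 to 13), 14 thick (y), z 13-43: grip across y. Ladle notch on +x side, 26 wide, cut in to x=27: fits when lid x points as pot x, +-8 deg.
- pot_green: Open steel pot, green band, 75 tall, inside diameter 78, outside 84 (lip 90), 0.9 kg, loose. Origin: centre of underside, z up. A ladle with green handle is fixed in it, leaning on the rim on the pot's +x side: rod 6 wide, centre x=34 at rim height, slanting up and outwards 30 deg off vertical; handle 12 wide, its top 62 above the rim at x=70.
- lid_green: Steel lid of pot_green, lies right way up, loose, 0.1 kg. Origin: centre of underside, z up. Plug dia 70, z 0-10, lower edge tapered to 62; flange dia 88, z 10-13, rests on the rim: seated, origin is 65 above the pot's. Green fin grip 34 long (x -21 to 13), 14 thick (y), z 13-43: grip across y. Ladle notch on +x side, 26 wide, cut in to x=21: fits when lid x points as pot x, +-8 deg.
- pot_blue: Open steel pot, blue band, 75 tall, inside diameter 66, outside 72 (lip 78), 0.9 kg, loose. Origin: centre of underside, z up. A ladle with blue handle is fixed in it, leaning on the rim on the pot's +x side: rod 6 wide, centre x=28 at rim height, slanting up and outwards 30 deg off vertical; handle 12 wide, its top 62 above the rim at x=64.
- lid_blue: Steel lid of pot_blue, lies right way up, loose, 0.1 kg. Origin: centre of underside, z up. Plug dia 58, z 0-10, lower edge tapered to 50; flange dia 76, z 10-13, rests on the rim: seated, origin is 65 above the pot's. Blue fin grip 34 long (x -21 to 13), 14 thick (y), z 13-43: grip across y. Ladle notch on +x side, 26 wide, cut in to x=15: fits when lid x points as pot x, +-8 deg.
- chilli_jar: Bystander: clear chilli jar, black cap, brown seasoning and an orange-and-green label, 45 across, 105 tall, loose. Origin: centre of its underside. Not to be moved.
- pepper_jar: Bystander: clear pepper jar, black cap, green label, 45 across, 105 tall, loose. Origin: centre of its underside. Not to be moved. Left of it, fixed, stand a black desk fan (top 290 high, at about x 480, y 280 mm, 200 wide) and a tall wire rack: the arm must pass above the fan.
Not all that is in view belongs to the job. What is shaped like the lid_blue but pink is not meant. Leave any pink look-alike of the lid_red alone.

How it is judged:
At the end, for the whole second after the job is handed in: Every lid rests on the pot of its own colour, centred within 9 mm, its underside 61 to 69 mm above the pot's underside, level within 0.06 rad, at rest and let go; every pot stands upright within 4 cm of where it was, and both jars stand upright within 3 cm of where they were (horizontal distance between lid_red and pot_red below 0.009 m and z of lid_red in the frame of pot_red between 0.061 and 0.069 m and angle between each of lid_red, lid_yellow, lid_green, lid_blue's own z axis and vertical below 0.06 rad and angle between each of pot_red, pot_yellow, pot_green, pot_blue's own z axis and vertical below 0.05 rad and linear speed of each of lid_red, lid_yellow, lid_green, lid_blue below 0.02 m/s and distance of each of pot_red, pot_yellow, pot_green, pot_blue from where it was at the start of the episode below 0.04 m and horizontal distance between lid_yellow and pot_yellow below 0.009 m and z of lid_yellow in the frame of pot_yellow between 0.061 and 0.069 m and horizontal distance between lid_green and pot_green below 0.009 m and z of lid_green in the frame of pot_green between 0.061 and 0.069 m and horizontal distance between lid_blue and pot_blue below 0.009 m and z of lid_blue in the frame of pot_blue between 0.061 and 0.069 m and distance of each of chilli_jar, pepper_jar from where it was at the start of the episode below 0.03 m and angle between each of chilli_jar, pepper_jar's own z axis and vertical below 0.1 rad); the robot touches nothing.
It fails at once if a pot is pushed more than 6 cm away or tipped ((distance of pot_red from where it was at the start of the episode above 0.06 m or angle between pot_red's own z axis and vertical above 0.35 rad) or (distance of pot_yellow from where it was at the start of the episode above 0.06 m or angle between pot_yellow's own z axis and vertical above 0.35 rad) or (distance of pot_green from where it was at the start of the episode above 0.06 m or angle between pot_green's own z axis and vertical above 0.35 rad) or (distance of pot_blue from where it was at the start of the episode above 0.06 m or angle between pot_blue's own z axis and vertical above 0.35 rad)).
It fails at once if a spice jar is shoved more than 4 cm away or knocked over ((distance of chilli_jar from where it was at the start of the episode above 0.04 m or angle between chilli_jar's own z axis and vertical above 0.5 rad) or (distance of pepper_jar from where it was at the start of the episode above 0.04 m or angle between pepper_jar's own z axis and vertical above 0.5 rad)).
It also fails if it takes over 120 s, if anything falls off the work surface, if the arm or the gripper's body presses on something with over 40 N, if the wrist force passes 120 N, or if a joint passes its speed limit or range.

## Working session

There is one attempt and no reset: what is moved stays moved. The work goes in short steps, Python scripts to look and compute and a shell command to move; the robot and the scene stay as the last step left them, time stands still between calls to the robot, and variables do not carry over. Pictures are saved under pics/ and viewed, at most 14 in all, crops included, and the job is handed in when it is done.

```bash
ls; mkdir -p pics
cat > h.py <<'E'
import numpy as np, cv2
from workcell import bot
from scipy.spatial.transform import Rotation as R
def cam(n):
    return bot.read_camera(n)
def K(p):
    f=200/np.tan(np.radians(p["vfov"])/2); return f,p["cx"],p["cy"]
def ray(p,uv,z):
    f,cx,cy=K(p); M=np.array(p["world_to_cam"]); Rm=M[:3,:3]; t=M[:3,3]
    c=-Rm.T@t; d=Rm.T@np.array([(uv[0]-cx)/f,(uv[1]-cy)/f,1])
    return c+d*(z-c[2])/d[2]
def proj(p,X):
    f,cx,cy=K(p); M=np.array(p["world_to_cam"]); q=M[:3,:3]@np.array(X)+M[:3,3]
    return np.array([f*q[0]/q[2]+cx,f*q[1]/q[2]+cy])
def save(p,n): cv2.imwrite("pics/"+n+".png",cv2.cvtColor(p["pixels"],cv2.COLOR_RGB2BGR))
E
python3 - <<'E'
from h import *
for n in("top","scene"):
    p=cam(n); save(p,n); M=np.array(p["world_to_cam"]); print(n,-M[:3,:3].T@M[:3,3],K(p))
    for c in ["red","yellow","green","blue"]:
        for k in("pot_","lid_"):
            print(k+c,[(np.round(d["bbox"]).tolist(),round(d["score"],2)) for d in bot.look_for(k+c,p)][:3])
s=bot.read_state(); print(s["time"],s["tool_pos"],s["tcp_rot"])
E
```

```text
pics
top [ 0.05827751 -0.13317952  1.74543619] (np.float64(445.2788027507771), 320.4957110389623, 195.00248231326245)
pot_red [([311.0, 124.0, 339.0, 162.0], 0.57)]
lid_red [([363.0, 204.0, 390.0, 232.0], 0.91), ([432.0, 182.0, 458.0, 210.0], 0.84)]
pot_yellow [([389.0, 166.0, 420.0, 195.0], 0.67), ([332.0, 195.0, 354.0, 221.0], 0.48), ([310.0, 132.0, 341.0, 162.0], 0.46)]
lid_yellow [([332.0, 194.0, 353.0, 218.0], 0.6)]
pot_green []
lid_green [([303.0, 182.0, 322.0, 201.0], 0.67)]
pot_blue [([262.0, 110.0, 282.0, 146.0], 0.89)]
lid_blue [([187.0, 252.0, 210.0, 277.0], 0.5)]
scene [-0.43688385 -0.62125089  1.17105337] (np.float64(388.63780338847647), 317.9542350529218, 196.00647031588846)
pot_red [([324.0, 134.0, 356.0, 177.0], 0.57)]
lid_red [([340.0, 225.0, 370.0, 244.0], 0.8), ([420.0, 224.0, 452.0, 253.0], 0.66), ([296.0, 116.0, 311.0, 146.0], 0.39)]
pot_yellow [([387.0, 189.0, 420.0, 223.0], 0.86)]
lid_yellow [([319.0, 202.0, 343.0, 220.0], 0.9), ([353.0, 161.0, 386.0, 195.0], 0.65)]
pot_green [([356.0, 161.0, 386.0, 198.0], 0.65)]
lid_green [([302.0, 183.0, 322.0, 196.0], 0.53)]
pot_blue []
lid_blue [([164.0, 192.0, 185.0, 208.0], 0.67), ([283.0, 165.0, 300.0, 178.0], 0.56)]
0.9 [0.20580108 0.64286508 0.23130917] [4.84680700e-01 3.10396492e+00 7.82891094e-05]
```

Run:
```python
import cv2
a=cv2.imread("pics/top.png"); cv2.imwrite("pics/top_c.png",cv2.resize(a[80:300,170:480],(800,568),interpolation=cv2.INTER_CUBIC))
a=cv2.imread("pics/scene.png"); cv2.imwrite("pics/scene_c.png",cv2.resize(a[70:290,150:460],(800,568),interpolation=cv2.INTER_CUBIC))
```

```text
(no output)
```

View pics/top_c.png

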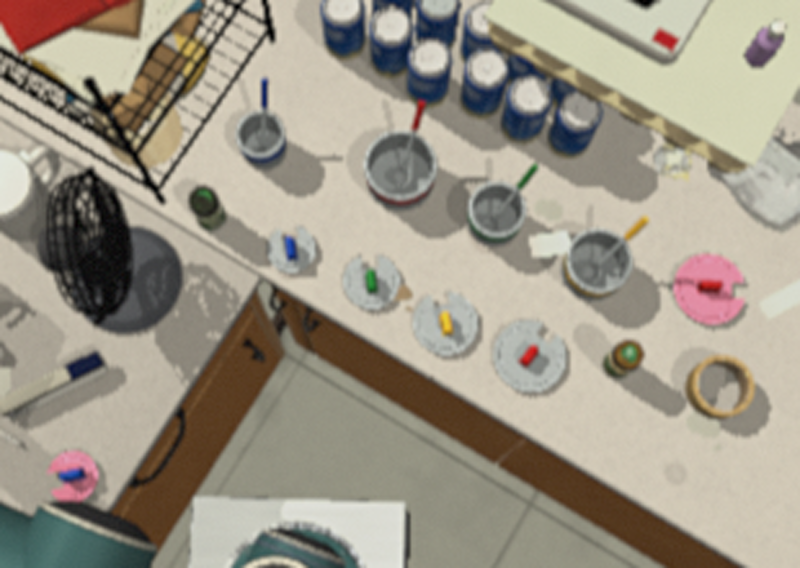

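View pics/scene_c.png

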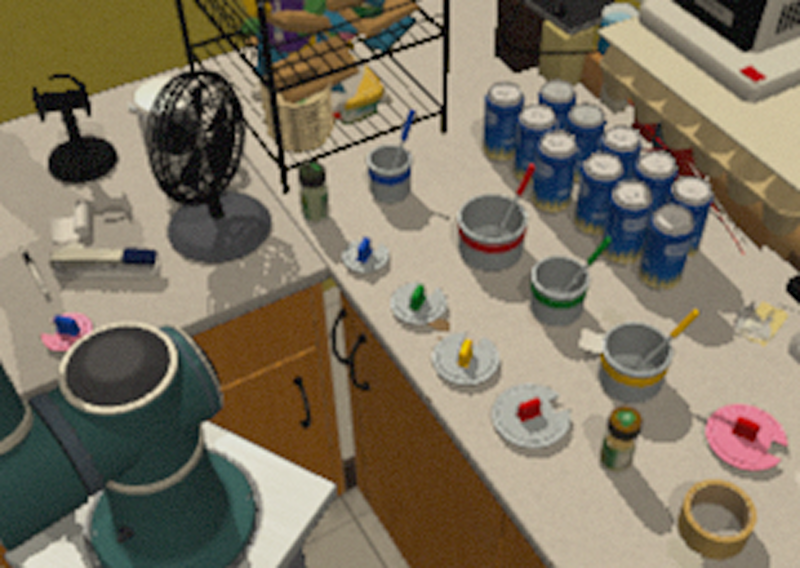

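```bash
cat >> h.py <<'E'
def delta(target,yaw=None,s=None):
    """tool-frame shift (units) to target; yaw = wanted world angle of the tool y axis (mod pi)"""
    s=s or bot.read_state(); Rm=R.from_rotvec(s["tcp_rot"]).as_matrix()
    d=Rm.T@(np.array(target)-s["tool_pos"])/0.05
    y=np.arctan2(Rm[1,1],Rm[0,1]); out=np.round(d,3)
    if yaw is None: return out,round(y,4)
    e=(yaw-y+np.pi/2)%np.pi-np.pi/2
    return out,"spin units",round(-e/0.1,3),"q6",round(s["q"][5],3)
E
python3 - <<'E'
from h import *
p=cam("top")
k=310/800
P=dict(potB=(263,133),potR=(400,166),potG=(496,209),potY=(598,261))
L=dict(lidB=(291,250),lidG=(371,283),lidY=(446,324),lidR=(529,356),chilli=(626,358),pepper=(206,207))
for D,z in((P,.07),(L,.03)):
    for n,(x,y) in D.items(): print(n,np.round(ray(p,(170+x*k,80+y*k),z),3))
s=bot.read_state(); print(np.round(R.from_rotvec(s["tcp_rot"]).as_matrix(),3))
w=cam("wrist"); M=np.array(w["world_to_cam"]); print(K(w),-M[:3,:3].T@M[:3,3], np.round(M[:3,:3],3))
print(delta((.2,.64,.45)))
E
```

```text
potB [0.701 0.072 0.07 ]
potR [ 0.653 -0.141  0.07 ]
potG [ 0.588 -0.289  0.07 ]
potY [ 0.51  -0.443  0.07 ]
lidB [0.526 0.024 0.03 ]
lidG [ 0.477 -0.101  0.03 ]
lidY [ 0.415 -0.217  0.03 ]
lidR [ 0.369 -0.344  0.03 ]
chilli [ 0.37  -0.491  0.03 ]
pepper [0.592 0.16  0.03 ]
[[-0.952  0.305 -0.   ]
 [ 0.305  0.952  0.   ]
 [ 0.     0.    -1.   ]]
(np.float64(281.18377064134035), 318.59093597465085, 201.39544323178188) [0.13617665 0.66509033 0.37334382] [[ 0.305  0.952  0.   ]
 [ 0.912 -0.292  0.29 ]
 [ 0.276 -0.088 -0.957]]
(array([ 0.092, -0.09 , -4.374]), np.float64(1.261))
```

```bash
python3 -m creep '[[0,0,-0.75,0,1],[0,0,-0.75,0,1],[0,0,-0.75,0,1],[0,0,-0.75,0,1],[0,0,-0.75,0,1],[0,0,-0.65,0,1],[-0.8,-0.51,0,0,1],[-0.8,-0.51,0,0,1],[-0.8,-0.51,0,0,1],[-0.8,-0.51,0,0,1],[-0.8,-0.51,0,0,1],[-0.8,-0.51,0,0,1],[-0.8,-0.51,0,0,1],[-0.8,-0.51,0,0,1],[0,0,0,0,1]]'
```

```text
time: 2.88
tool_pos: [0.4501, 0.3486, 0.4513]
tcp_rot: [0.492, 3.102, -0.001]
wrist_force: [-0.9, 0.7, 0.9]
width: 1.004
grip_force: 0.0
```

```bash
python3 -m creep '[[-0.33,-0.77,0,0,1],[-0.33,-0.77,0,0,1],[-0.33,-0.77,0,0,1],[-0.33,-0.77,0,0,1],[-0.33,-0.77,0,0,1],[-0.33,-0.77,0,0,1],[-0.33,-0.77,0,0,1],[-0.33,-0.77,0,0,1],[-0.33,-0.77,0,0,1],[-0.33,-0.77,0,0,1],[-0.33,-0.77,0,0,1],[-0.33,-0.77,0,0,1],[0,0,0,-1,1],[0,0,0,-1,1],[0,0,0,-1,1],[0,0,0,0,1]]'
python3 - <<'E'
from h import *
w=cam("wrist"); save(w,"w1"); a=cv2.imread("pics/w1.png"); print(delta((.5,-.15,.3),1.5708), bot.read_state()["q"])
for n in ["pot_red","pot_yellow","pot_green","pot_blue","lid_red","lid_yellow","lid_green","lid_blue"]:
    print(n,[(np.round(d["bbox"]).tolist(),round(d["score"],2)) for d in bot.look_for(n,w)][:3])
E
```

```text
time: 4.88
tool_pos: [0.4963, -0.1485, 0.4514]
tcp_rot: [0.016, 3.141, 0.001]
wrist_force: [0.3, 0.2, 0.1]
width: 1.0
grip_force: 0.0
(array([-0.074, -0.029,  3.027]), 'spin units', np.float64(-0.108), 'q6', np.float64(-1.899)) [-3.39193845e-01 -9.30109235e-02  1.59509505e+00  3.53204838e-04
  1.63938772e+00 -1.89921897e+00]
pot_red [([294.0, 204.0, 354.0, 286.0], 0.69)]
pot_yellow [([110.0, 138.0, 199.0, 205.0], 0.58)]
pot_green [([208.0, 177.0, 274.0, 244.0], 0.62)]
pot_blue [([401.0, 229.0, 448.0, 266.0], 0.74), ([387.0, 155.0, 420.0, 188.0], 0.35), ([322.0, 128.0, 363.0, 169.0], 0.19)]
lid_red [([56.0, 126.0, 117.0, 179.0], 0.71), ([186.0, 64.0, 246.0, 124.0], 0.57)]
lid_yellow [([260.0, 88.0, 307.0, 143.0], 0.67)]
lid_green [([321.0, 128.0, 363.0, 169.0], 0.72)]
lid_blue [([387.0, 155.0, 419.0, 186.0], 0.78)]
```

View pics/w1.png

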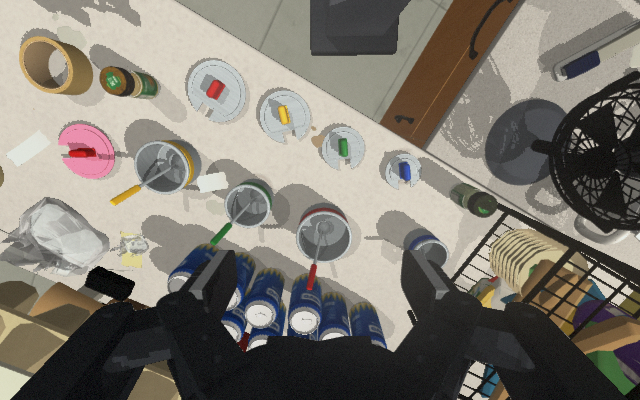

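```bash
cat >> h.py <<'E'
from scipy.optimize import minimize
SP=dict(red=(51,57,46,82,47,56,33),yellow=(45,51,40,76,41,50,27),green=(39,45,34,70,35,44,21),blue=(33,39,28,64,29,38,15)) # r_in,r_lip,rod,top,plug,flange,notch
SC=4
def poly(p,img,pts,hull=False):
    q=np.array([proj(p,x) for x in pts])*SC+(SC-1)/2
    q=np.round(q).astype(np.int32)
    cv2.fillPoly(img,[cv2.convexHull(q) if hull else q],1)
def circ(r,z,n=48): a=np.linspace(0,2*np.pi,n,endpoint=False); return np.c_[r*np.cos(a),r*np.sin(a),np.full(n,z)]
def W(pts,x,y,yaw,z0=0):
    return (R.from_euler("z",yaw).apply(np.asarray(pts,float))/1000)+[x,y,z0]
def lid_sil(p,c,x,y,yaw,z0=0):
    img=np.zeros((400*SC,640*SC),np.uint8); r,n=SP[c][5],SP[c][6]
    a0=np.arcsin(13/r); a=np.linspace(a0,2*np.pi-a0,60)
    for z in(10,13): poly(p,img,W(np.r_[np.c_[r*np.cos(a),r*np.sin(a),0*a+z],[[n,-13,z],[n,13,z]]],x,y,yaw,z0))
    poly(p,img,W([[X,Y,Z] for X in(-21,13) for Y in(-7,7) for Z in(13,43)],x,y,yaw,z0),True)
    return img
def fin_sil(p,c,x,y,yaw,z0=0):
    img=np.zeros((400*SC,640*SC),np.uint8)
    poly(p,img,W([[X,Y,Z] for X in(-21,13) for Y in(-7,7) for Z in(13,43)],x,y,yaw,z0),True); return img
def pot_sil(p,c,x,y,yaw,z0=0):
    img=np.zeros((400*SC,640*SC),np.uint8); s=SP[c]
    poly(p,img,W(np.r_[circ(s[0]+3,0),circ(s[0]+3,72)],x,y,yaw),True); poly(p,img,W(np.r_[circ(s[1],75),circ(s[1],71)],x,y,yaw),True)
    ax=np.array([s[3]-s[2],0,62.]); 
    for t0,t1,w in((0,1,3),(.45,1,6)):
        A=np.array([s[2],0,75])+ax*t0; B=np.array([s[2],0,75])+ax*t1
        poly(p,img,W([P+np.array(d)*w for P in(A,B) for d in([0,1,0],[0,-1,0],[.87,0,-.5],[-.87,0,.5])],x,y,yaw),True)
    return img
def fit(p,c,mask,sil,x0,z0=0,steps=(.01,.01,.3)):
    m=cv2.resize(mask.astype(np.uint8),None,fx=SC,fy=SC,interpolation=cv2.INTER_NEAREST)
    def f(v):
        i=sil(p,c,*v,z0); return 1-(i&m).sum()/max(1,(i|m).sum())
    S=np.array([x0]+[np.array(x0)+np.eye(3)[k]*steps[k] for k in range(3)])
    r=minimize(f,x0,method="Nelder-Mead",options=dict(initial_simplex=S,xatol=2e-4,fatol=1e-4,maxiter=120)); return r.x,r.fun
def hue(p,c):
    h=cv2.cvtColor(p["pixels"],cv2.COLOR_RGB2HSV); H,S,V=[h[...,i].astype(int) for i in range(3)]
    lo,hi={"red":(172,8),"yellow":(18,32),"green":(50,80),"blue":(105,128)}[c]
    m=(H>=lo)|(H<=hi) if lo>hi else (H>=lo)&(H<=hi)
    return m&(S>130)&(V>50)
C0=dict(lid=dict(blue=(.526,.024),green=(.477,-.101),yellow=(.415,-.217),red=(.369,-.344)),pot=dict(blue=(.701,.072),red=(.653,-.141),green=(.588,-.289),yellow=(.51,-.443)))
def measure(p,kind,c,guess=None,yaws=(0,1.57,3.14,-1.57),z0=0,tol=.05):
    g=guess or C0[kind][c]; best=None
    pg=proj(p,[*g[:2],.03+z0 if kind=="lid" else .07])
    cand=[d for d in bot.regions_of(kind+"_"+c,p)]
    cand=[d for d in cand if np.hypot((d["bbox"][0]+d["bbox"][2])/2-pg[0],(d["bbox"][1]+d["bbox"][3])/2-pg[1])<40]
    if not cand: return None
    m=np.asarray(cand[0]["mask"]); 
    for y in yaws:
        r=fit(p,c,m,lid_sil if kind=="lid" else pot_sil,[g[0],g[1],y],z0)
        if best is None or r[1]<best[1]: best=r
    return best,m,cand[0]["score"]
E
cat > m.py <<'E'
from h import *
import sys
w=cam("wrist")
for a in sys.argv[1:]:
    k,c=a.split("_"); r=measure(w,k,c)
    if r is None: print(a,None); continue
    (v,f),m,s=r; print(a,np.round(v,4),"1-IoU",round(f,3),s)
    i=(lid_sil if k=="lid" else pot_sil)(w,c,*v)
    cs,_=cv2.findContours(cv2.resize(i,(640,400),interpolation=cv2.INTER_AREA),cv2.RETR_EXTERNAL,cv2.CHAIN_APPROX_NONE); cv2.drawContours(w["pixels"],cs,-1,(255,0,255),1)
save(w,"fit")
E
time python3 m.py lid_{red,yellow,green,blue} pot_{red,yellow,green,blue}
python3 -c "
import cv2;a=cv2.imread('pics/fit.png');cv2.imwrite('pics/fit1.png',cv2.resize(a[50:300,80:480],(800,500),interpolation=cv2.INTER_CUBIC))"
```

```text
lid_red [ 0.3755 -0.3452  0.0253] 1-IoU 0.121 0.83
lid_yellow [ 0.4238 -0.215   0.2076] 1-IoU 0.03 0.85
lid_green [ 0.4867 -0.0998  0.1199] 1-IoU 0.042 0.97
lid_blue [0.5354 0.027  0.1894] 1-IoU 0.05 0.65
pot_red [ 0.6574 -0.1412  3.2424] 1-IoU 0.092 0.74
pot_yellow [ 0.5141 -0.4451  1.6831] 1-IoU 0.129 0.73
pot_green [ 0.59   -0.2896  2.5503] 1-IoU 0.122 0.88
pot_blue [0.6999 0.0788 3.4496] 1-IoU 0.367 0.77
real	0m59.059s
user	0m37.148s
sys	0m19.189s
```

View pics/fit1.png

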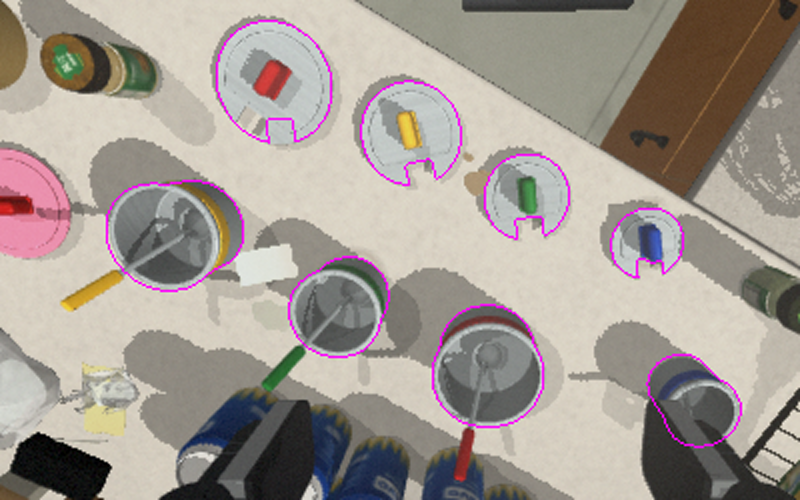

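```bash
cat >> h.py <<'E'
def handle_yaw(p,c,x,y):
    m=hue(p,c); s=SP[c]; ys=np.radians(np.arange(-180,180,1)); sc=[]
    for a in ys:
        n=0
        for t in np.linspace(.6,.95,12):
            u,v=proj(p,W([[s[2]+(s[3]-s[2])*t,0,75+62*t]],x,y,a)[0])
            u,v=int(round(u)),int(round(v)); n+=0<=u<640 and 0<=v<400 and m[v,u]
        sc.append(n)
    sc=np.array(sc,float); k=sc>=max(sc)*.7; return np.degrees(np.angle((np.exp(1j*ys)*k*sc).sum())),max(sc)
E
python3 - <<'E'
from h import *
w=cam("wrist")
for c,x,y in(("red",.6574,-.1412),("yellow",.5141,-.4451),("green",.59,-.2896),("blue",.70,.079)): print(c,handle_yaw(w,c,x,y))
print(measure(w,"lid","red",(.3755,-.3452),(-.9,-.5,-.2))[0])
t=cam("top"); print([ (c,handle_yaw(t,c,x,y)) for c,x,y in(("red",.6574,-.1412),("yellow",.5141,-.4451),("green",.59,-.2896),("blue",.70,.079))])
print(delta((.5354,.027,.2),1.5708+.19))
E
```

```text
red (np.float64(-20.5), np.float64(12.0))
yellow (np.float64(-50.923065548842224), np.float64(12.0))
green (np.float64(-45.99999999999999), np.float64(12.0))
blue (np.float64(0.0), np.float64(0.0))
(array([ 0.37555139, -0.34520127, -0.63901314]), np.float64(0.027299797695087835))
[('red', (np.float64(0.0), np.float64(0.0))), ('yellow', (np.float64(-49.93102823682072), np.float64(12.0))), ('green', (np.float64(-46.941173680311245), np.float64(6.0))), ('blue', (np.float64(-10.399993500860198), np.float64(12.0)))]
(array([-0.751,  3.535,  5.026]), 'spin units', np.float64(-1.999), 'q6', np.float64(-1.901))
```

```bash
python3 -m creep '[[-0.14,0.7,0.9,0,0.5],[-0.14,0.7,0.9,0,0.5],[-0.14,0.7,0.9,0,0.5],[-0.14,0.7,0.9,0,0.5],[-0.14,0.7,0.9,-1,0.5],[0,0,0,-1,0.5],[0,0,0.5,0,0.5],[0,0,0,0,0.5],[0,0,0,0,0.5]]'
cat > t.py <<'E'
from h import *
import sys
# t.py kind colour z  : measure from the wrist view, print the move to it
a,z=sys.argv[1],float(sys.argv[2]); k,c=a.split("_"); g=[float(x) for x in sys.argv[3:6]]
w=cam("wrist"); r=measure(w,k,c,tuple(g[:2]),(g[2],) if k=="lid" else (0,)); x,y,yaw=g
if r:
    (v,f),m,s=r; x,y=v[:2]; print(k,np.round(v,4),"1-IoU",round(f,3))
    yaw=v[2] if k=="lid" else g[2]
    cs,_=cv2.findContours(cv2.resize((lid_sil if k=="lid" else pot_sil)(w,c,*v),(640,400),interpolation=cv2.INTER_AREA),0,1); cv2.drawContours(w["pixels"],cs,-1,(255,0,255),1)
if k=="pot": print("handle",handle_yaw(w,c,x,y))
save(w,"t_"+a)
ox=-.004
print(delta((x+ox*np.cos(yaw),y+ox*np.sin(yaw),z),np.pi/2+yaw))
E
python3 t.py lid_blue .018 .5354 .027 .19
```

```text
time: 7.05
tool_pos: [0.5331, 0.0252, 0.2019]
tcp_rot: [-0.298, 3.127, -0.0]
wrist_force: [0.0, -0.1, 1.4]
width: 0.498
grip_force: 0.0
(array([0.044, 0.031, 3.691]), 'spin units', np.float64(-0.002), 'q6', np.float64(-1.76))
```

View pics/t_lid_blue.png

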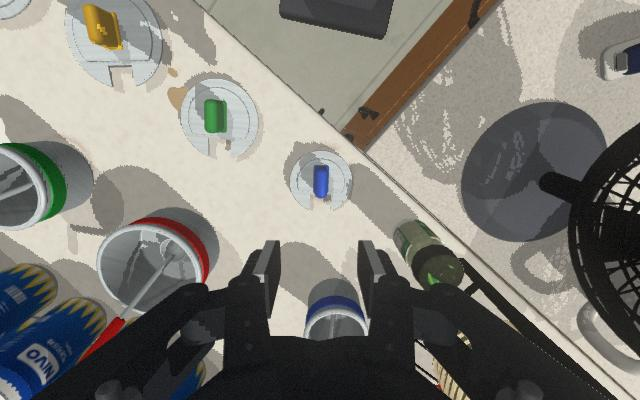

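```bash
cat >> h.py <<'E'
def fin(p,c,x,y,yaw,z0=0):
    m=hue(p,c).astype(np.uint8); n,l,st,ce=cv2.connectedComponentsWithStats(m)
    g=proj(p,[x,y,.028+z0]); i=min((j for j in range(1,n) if st[j,4]>25),key=lambda j:np.hypot(*(ce[j]-g)))
    return fit(p,c,l==i,fin_sil,[x,y,yaw],z0,(.006,.006,.15)),st[i]
E
cat >> t.py <<'E'
if k=="lid":
    (v,f),st=fin(w,c,x,y,yaw); print("fin",np.round(v,4),round(f,3),st)
    x,y,q=v; print(delta((x+ox*np.cos(q),y+ox*np.sin(q),z),np.pi/2+q))
E
python3 t.py lid_blue .018 .5354 .027 .19
```

```text
lid [0.5352 0.0273 0.1724] 1-IoU 0.035
(array([0.046, 0.039, 3.689]), 'spin units', np.float64(0.175), 'q6', np.float64(-1.76))
fin [0.5356 0.0288 0.1877] 0.274 [316 165  13  32 325]
(array([0.031, 0.066, 3.69 ]), 'spin units', np.float64(0.022), 'q6', np.float64(-1.76))
```

```bash
python3 -m creep '[[0.045,0.045,0,0.15,0.5],[0,0,0.8,0,0.5],[0,0,0.8,0,0.5],[0,0,0.8,0,0.5],[0,0,0.7,0,0.5],[0,0,0.4,0,0.5],[0,0,0.19,0,0.5],[0,0,0,0,0.5],[0,0,0,0,0],[0,0,0,0,0],[0,0,0,0,0],[0,0,0,0,0],[0,0,0,0,0]]' 40; python3 -m creep '[[0,0,-0.3,0,0],[0,0,-0.8,0,0],[0,0,-0.8,0,0],[0,0,-0.8,0,0],[0,0,-0.8,0,0],[0,0,-0.5,0,0],[0,0,0,0,0]]'
python3 t.py pot_blue .22 .70 .079 -0.18
```

```text
time: 8.88
tool_pos: [0.5315, 0.0271, 0.0182]
tcp_rot: [-0.275, 3.127, -0.0]
wrist_force: [-0.2, 1.2, 6.4]
width: 0.156
grip_force: 39.9
time: 9.75
tool_pos: [0.5317, 0.0271, 0.2199]
tcp_rot: [-0.274, 3.124, -0.001]
wrist_force: [0.1, -0.7, -0.9]
width: 0.153
grip_force: 39.0
pot [ 0.7499  0.074  -0.011 ] 1-IoU 0.72
handle (np.float64(0.0), np.float64(0.0))
(array([-4.43 ,  0.184, -0.081]), 'spin units', np.float64(3.553), 'q6', np.float64(-1.742))
```

```bash
python3 -m creep '[[0.3,-0.85,-0.4,0,0],[0.3,-0.85,-0.4,0,0],[0.3,-0.85,-0.4,0,0],[0.3,-0.85,-0.4,0,0],[0,0,0,0,0],[0,0,0,0,0]]'
python3 - <<'E'
from h import *
w=cam("wrist"); t=cam("top"); s=cam("scene"); save(w,"w2")
for n,p in(("w",w),("t",t),("s",s)):
  for c,g in(("blue",(.70,.078)),("green",(.59,-.29)),("red",(.6574,-.1412)),("yellow",(.5141,-.4451))):
    if n=="t" and c!="blue" and c!="yellow": continue
    r=measure(p,"pot",c,g,(0,))
    if r: print(n,c,np.round(r[0][0],4),r[0][1],handle_yaw(p,c,*r[0][0][:2]))
E
```

```text
time: 10.6
tool_pos: [0.4998, -0.1502, 0.2946]
tcp_rot: [0.273, -3.127, -0.003]
wrist_force: [-0.6, 0.3, -1.2]
width: 0.154
grip_force: 39.4
w blue [ 0.6976  0.0781 -0.4191] 0.8504377383846169 (np.float64(0.0), np.float64(0.0))
w green [ 0.5895 -0.289   2.398 ] 0.14541024682641857 (np.float64(-46.49999999999999), np.float64(12.0))
w red [ 0.7805 -0.1018 -3.1991] 0.9463366439602725 (np.float64(0.0), np.float64(0.0))
w yellow [ 0.5128 -0.4419  0.3238] 0.1589942589836275 (np.float64(-50.781164100119724), np.float64(12.0))
t blue [ 0.7012  0.0772 -0.1492] 0.11450716583796428 (np.float64(-8.5), np.float64(12.0))
t yellow [ 0.5106 -0.4434  0.3407] 0.13929592566118654 (np.float64(-48.57143656602598), np.float64(12.0))
s blue [ 0.6946  0.0769 -0.6023] 0.16780009489166536 (np.float64(-10.02063328400996), np.float64(12.0))
s green [ 0.5886 -0.2865  0.0765] 0.19971469329529246 (np.float64(-49.489137180456055), np.float64(12.0))
s red [ 0.6549 -0.1372  0.0328] 0.12702305051495832 (np.float64(-23.565234861295433), np.float64(12.0))
s yellow [ 0.5118 -0.4416  0.1016] 0.18112932604735887 (np.float64(-51.42371378776613), np.float64(12.0))
```

View pics/w2.png

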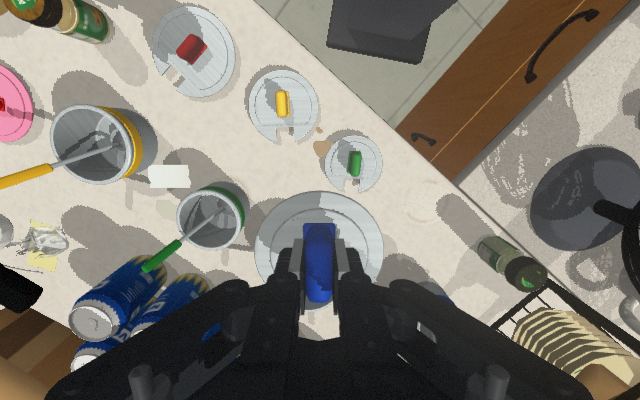

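```bash
python3 -m creep '[[-0.9,0.35,0,0,0],[-0.9,0.35,0,0,0],[-0.9,0.35,0,0,0],[-0.9,0.35,0,0,0],[-0.9,0.35,0,0,0],[-0.9,0.35,0,0,0],[0,0,0,0,0],[0,0,0,0,0]]'
cat >> h.py <<'E'
def body_sil(p,c,x,y,yaw,z0=0):
    img=np.zeros((400*SC,640*SC),np.uint8); s=SP[c]
    poly(p,img,W(np.r_[circ(s[0]+3,0),circ(s[0]+3,72)],x,y,0),True); poly(p,img,W(np.r_[circ(s[1],75),circ(s[1],71)],x,y,0),True); return img
def pot(p,c,g):
    pg=proj(p,[*g,.05]); out=[]
    for d in bot.regions_of("pot_"+c,p):
        m=np.asarray(d["mask"])
        if np.hypot(*(np.argwhere(m).mean(0)[::-1]-pg))>45: continue
        m2=m.astype(np.uint8); 
        v,f=fit(p,c,m2,body_sil,[*g,0]); out.append((np.round(v[:2],4),round(f,3),handle_yaw(p,c,*v[:2])))
    return out
E
python3 - <<'E'
from h import *
w=cam("wrist"); save(w,"w3"); t=cam("top"); s=cam("scene")
for n,p in(("w",w),("t",t),("s",s)): print(n,pot(p,"blue",(.70,.078)))
print(n,pot(w,"red",(.657,-.14)))
E
```

```text
time: 12.25
tool_pos: [0.748, -0.0004, 0.296]
tcp_rot: [0.275, -3.128, 0.0]
wrist_force: [-0.1, 0.5, -0.3]
width: 0.157
grip_force: 39.4
w [(array([0.7017, 0.0772]), np.float64(0.117), (np.float64(-4.586211193471444), np.float64(8.0)))]
t []
s [(array([0.695 , 0.0743]), np.float64(0.131), (np.float64(-7.101283668095287), np.float64(12.0)))]
s [(array([ 0.6579, -0.139 ]), np.float64(0.093), (np.float64(-22.11430413800615), np.float64(12.0)))]
```

View pics/w3.png

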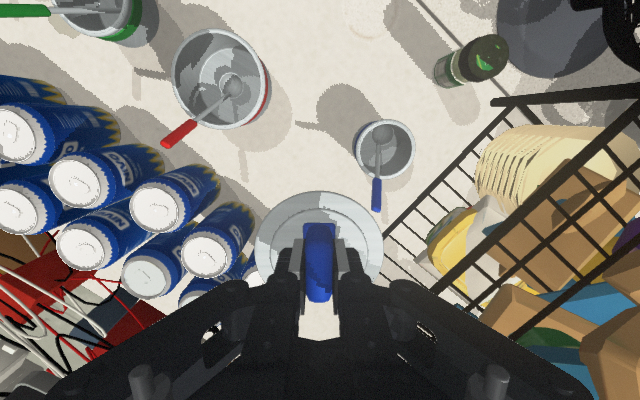

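Run:
```python
from h import *
w=cam("wrist")
print(ray(w,(384.5,149.7),.075)); x,y=.7017,.0772
m=hue(w,"blue"); v,u=np.nonzero(m[170:215,365:388]); u=u+365; v=v+170; print(u.mean(),v.mean(),v.min(),v.max(),len(u))
for X,Y in((.7017,.0772),tuple(ray(w,(384.5,149.7),.075)[:2])):
  for t in(.75,):
    b=[];
    for a in np.radians(np.arange(-30,20,1)):
        q=np.array([proj(w,W([[28+36*t,0,75+62*t]],X,Y,a)[0]) for t in(.5,.65,.8,.95)]); 
        l,r0=q[0],q[-1]; d=(r0-l)/np.linalg.norm(r0-l); n=np.array([-d[1],d[0]]); b.append((np.c_[u,v]-l)@n)
    e=np.array([abs(k.mean()) for k in b]); print(-30+e.argmin(),e.min())
i=pot_sil(w,"blue",.7017,.0772,-.14); cs,_=cv2.findContours(cv2.resize(i,(640,400),interpolation=cv2.INTER_AREA),0,1); cv2.drawContours(w["pixels"],cs,-1,(255,0,255),1)
cv2.imwrite("pics/pb.png",cv2.resize(w["pixels"][100:230,320:460,::-1],None,fx=4,fy=4))
print(delta((.7017-.004,.0772+.0005,.22),np.pi/2-.12))
```

```text
[0.70187289 0.07638235 0.075     ]
377.7083333333333 202.22222222222223 179 210 72
-7 0.36411293917961873
-6 0.2739743183995822
(array([0.718, 1.722, 1.548]), 'spin units', np.float64(2.945), 'q6', np.float64(-1.78))
```

View pics/pb.png

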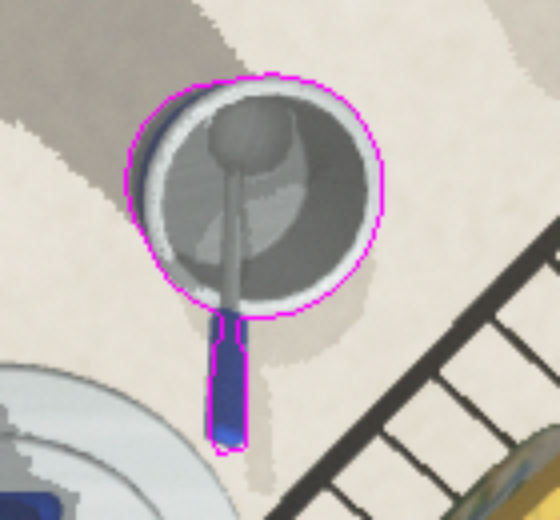

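```bash
python3 -m creep '[[0.36,0.86,0,0,0],[0.36,0.86,0,0,0],[0,0,0.5,1,0],[0,0,0.5,1,0],[0,0,0.5,0.95,0],[0,0,0,0,0],[0,0,0,0,0]]'
python3 - <<'E'
from h import *
print(delta((.7018-.004,.0766+.0005,.083),np.pi/2-.122))
E
```

```text
time: 13.52
tool_pos: [0.6983, 0.078, 0.223]
tcp_rot: [0.186, 3.135, 0.0]
wrist_force: [-0.1, -0.1, -0.5]
width: 0.155
grip_force: 39.4
(array([ 0.012, -0.019,  2.8  ]), 'spin units', np.float64(0.035), 'q6', np.float64(-1.377))
```

```bash
python3 -m creep '[[0.01,-0.02,0.8,0.03,0],[0,0,0.8,0,0],[0,0,0.4,0,0],[0,0,0.3,0,0],[0,0,0.3,0,0],[0,0,0.16,0,0],[0,0,0,0,0],[0,0,0,0,0]]'
```

```text
time: 14.52
tool_pos: [0.6977, 0.0772, 0.0845]
tcp_rot: [0.193, 3.135, 0.0]
wrist_force: [0.3, 0.1, -1.2]
width: 0.156
grip_force: 39.4
```

```bash
python3 -m creep '[[0,0,0.03,0,0],[0,0,0.03,0,0],[0,0,0,0,0],[0,0,0,0,0]]'
```

```text
time: 15.02
tool_pos: [0.6978, 0.0772, 0.0833]
tcp_rot: [0.193, 3.134, 0.0]
wrist_force: [-4.3, 0.4, 7.6]
width: 0.159
grip_force: 40.7
```

```bash
python3 -m creep '[[0,0,-0.02,0,0.4],[0,0,0,0,0.5],[0,0,0,0,0.5],[0,0,-0.5,0,0.5],[0,0,-0.8,0,0.5],[0,0,-0.8,0,0.5],[0,0,-0.8,0,0.5],[0,0,0,0,0.5]]'
python3 - <<'E'
from h import *
w=cam("wrist"); save(w,"pb2")
for i in range(2):
    r=measure(cam("wrist"),"lid","blue",(.7018,.0766),(-.12,),.065); print(r and r[0])
print(delta((.4867-.004,-.0998-.0005,.2),1.5708+.12))
E
```

```text
time: 16.02
tool_pos: [0.7, 0.0774, 0.2321]
tcp_rot: [0.192, 3.127, 0.002]
wrist_force: [0.3, -0.2, -0.1]
width: 0.501
grip_force: 0.0
(array([ 0.70139375,  0.07661913, -0.13594893]), np.float64(0.037524745475113086))
(array([ 0.70180779,  0.07647655, -0.12355265]), np.float64(0.040212270346953405))
(array([ 3.797, -4.042,  0.503]), 'spin units', np.float64(-2.428), 'q6', np.float64(-1.373))
```

View pics/pb2.png

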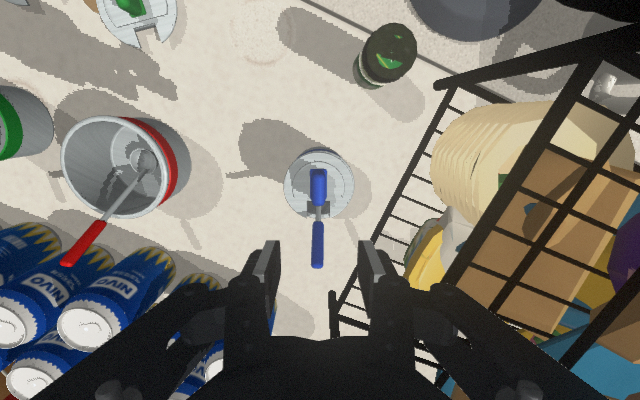

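```bash
python3 -m creep '[[0.63,-0.67,0,0,0.5],[0.63,-0.67,0,0,0.5],[0.63,-0.67,0,0,0.5],[0.63,-0.67,0,0,0.5],[0.63,-0.67,0,0,0.5],[0.64,-0.68,0,0,0.5],[0,0,0.25,-1,0.5],[0,0,0.25,-1,0.5],[0,0,0,-0.43,0.5],[0,0,0,0,0.5],[0,0,0,0,0.5]]'; python3 t.py lid_green .018 .4867 -.0998 .12
```

```text
time: 17.65
tool_pos: [0.4842, -0.0995, 0.2012]
tcp_rot: [0.188, -3.135, -0.0]
wrist_force: [1.4, 0.2, 0.9]
width: 0.498
grip_force: 0.0
(array([ 0.035, -0.011,  3.672]), 'spin units', np.float64(-0.001), 'q6', np.float64(-1.944))
fin [ 0.4835 -0.0961  0.0853] 0.867 [317 173   8  19  60]
(array([0.089, 0.074, 3.672]), 'spin units', np.float64(0.346), 'q6', np.float64(-1.944))
```

```bash
python3 t.py lid_green .018 .4867 -.0998 .12
```

```text
lid [ 0.4866 -0.0993  0.0969] 1-IoU 0.025
(array([3.900e-02, 2.000e-03, 3.677e+00]), 'spin units', np.float64(0.231), 'q6', np.float64(-1.944))
fin [ 0.4852 -0.0977  0.0962] 0.866 [317 176   7  20  60]
(array([0.063, 0.039, 3.677]), 'spin units', np.float64(0.238), 'q6', np.float64(-1.944))
```

```bash
python3 -m creep '[[0.04,0.01,0,0.23,0.5],[0,0,0.8,0,0.5],[0,0,0.8,0,0.5],[0,0,0.8,0,0.5],[0,0,0.7,0,0.5],[0,0,0.4,0,0.5],[0,0,0.17,0,0.5],[0,0,0,0,0.5],[0,0,0,0,0],[0,0,0,0,0],[0,0,0,0,0],[0,0,0,0,0],[0,0,0,0,0]]' 40; python3 -m creep '[[0,0,-0.3,0,0],[0,0,-0.8,0,0],[0,0,-0.8,0,0],[0,0,-0.8,0,0],[0,0,-0.8,0,0],[0,0,-0.8,0,0],[0,0,-0.8,0,0],[0,0,-0.5,0,0],[0,0,0,0,0]]'
cat > v.py <<'E'
from h import *
import sys
x,y,d=map(float,sys.argv[1:4]); a=np.radians(d); sgn=float(sys.argv[4]) if len(sys.argv)>4 else -1
print(delta((x+.05*np.cos(a)-sgn*.08*np.sin(a),y+.05*np.sin(a)+sgn*.08*np.cos(a),.296),np.pi/2+a))
E
python3 v.py .5895 -.289 -46; python3 v.py .5895 -.289 -46 1
```

```text
time: 19.48
tool_pos: [0.4837, -0.0997, 0.0196]
tcp_rot: [-0.153, 3.135, -0.001]
wrist_force: [-0.1, -0.3, 6.0]
width: 0.156
grip_force: 39.9
time: 20.6
tool_pos: [0.4835, -0.0996, 0.3013]
tcp_rot: [-0.152, 3.133, -0.003]
wrist_force: [0.6, 0.4, -0.9]
width: 0.153
grip_force: 39.1
(array([-1.11 , -5.753,  0.122]), 'spin units', np.float64(9.001), 'q6', np.float64(-1.922))
(array([-3.617, -3.764,  0.131]), 'spin units', np.float64(9.001), 'q6', np.float64(-1.922))
```

```bash
python3 -m creep '[[-0.16,-0.82,0,0,0],[-0.16,-0.82,0,0,0],[-0.16,-0.82,0,0,0],[-0.16,-0.82,0,0,0],[-0.16,-0.82,0,0,0],[-0.16,-0.82,0,0,0],[-0.16,-0.82,0,0,0],[0,0,0,1,0],[0,0,0,1,0],[0,0,0,1,0],[0,0,0,1,0],[0,0,0,1,0],[0,0,0,1,0],[0,0,0,1,0],[0,0,0,1,0],[0,0,0,1,0],[0,0,0,0,0],[0,0,0,0,0]]'
cat > pp.py <<'E'
from h import *
import sys
c=sys.argv[1]; g=[float(v) for v in sys.argv[2:5]]; W_=[]
for k in range(2):
    w=cam("wrist")
    for r in pot(w,c,g[:2]): print(r); W_.append(r[0]); 
if W_:
    x,y=np.mean(W_,0); yaw=np.radians(handle_yaw(w,c,x,y)[0])
else: x,y=g[:2]; yaw=np.radians(g[2])
i=pot_sil(w,c,x,y,yaw); cs,_=cv2.findContours(cv2.resize(i,(640,400),interpolation=cv2.INTER_AREA),0,1); cv2.drawContours(w["pixels"],cs,-1,(255,0,255),1)
u,v=proj(w,[x,y,.09]).astype(int); u=max(u,100);v=max(v,75)
cv2.imwrite("pics/pp_%s.png"%c,cv2.resize(w["pixels"][v-75:v+75,u-100:u+100,::-1],None,fx=3,fy=3))
print(x,y,np.degrees(yaw),delta((x-.004*np.cos(yaw),y-.004*np.sin(yaw),.22),np.pi/2+yaw))
E
python3 pp.py green .5895 -.289 -46
```

```text
time: 22.85
tool_pos: [0.5655, -0.3792, 0.297]
tcp_rot: [-1.224, -2.891, -0.001]
wrist_force: [0.3, 0.1, -0.6]
width: 0.155
grip_force: 39.4
(array([ 0.5896, -0.29  ]), np.float64(0.107), (np.float64(-43.0), np.float64(2.0)))
(array([ 0.5891, -0.2902]), np.float64(0.118), (np.float64(-41.0), np.float64(3.0)))
0.58935 -0.2901 -42.33329571956083 (array([1.039, 1.574, 1.562]), 'spin units', np.float64(-0.633), 'q6', np.float64(-1.396))
```

View pics/pp_green.png

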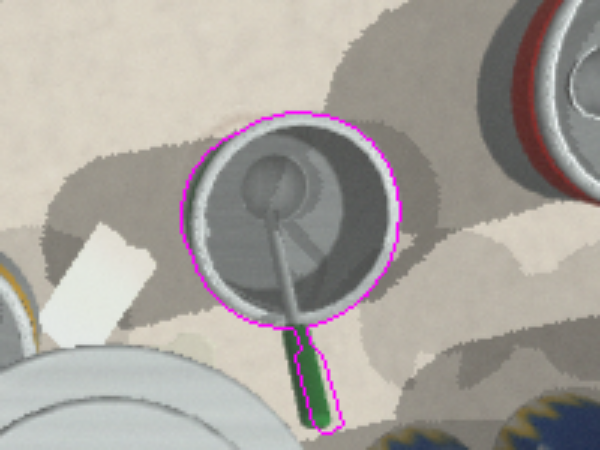

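```bash
python3 -m creep '[[0.52,0.79,0,0,0],[0.52,0.79,0,-0.08,0],[0,0,0.5,0,0],[0,0,0.5,0,0],[0,0,0.5,0,0],[0,0,0,0,0],[0,0,0,0,0]]'
python3 - <<'E'
from h import *
print(delta((.5893-.0028,-.29+.0029,.0845),np.pi/2-.794))
E
```

```text
time: 23.92
tool_pos: [0.5872, -0.2876, 0.2244]
tcp_rot: [1.215, 2.896, -0.0]
wrist_force: [-0.4, -0.7, -0.6]
width: 0.152
grip_force: 39.4
(array([ 0.021, -0.004,  2.797]), 'spin units', np.float64(-0.007), 'q6', np.float64(-1.27))
```

```bash
python3 -m creep '[[0.02,0,0.8,0,0],[0,0,0.8,0,0],[0,0,0.4,0,0],[0,0,0.3,0,0],[0,0,0.3,0,0],[0,0,0.16,0,0],[0,0,0.04,0,0],[0,0,0.03,0,0],[0,0,0,0,0],[0,0,0,0,0]]'
```

```text
time: 25.18
tool_pos: [0.5868, -0.287, 0.0846]
tcp_rot: [1.215, 2.895, -0.0]
wrist_force: [-4.4, 2.3, 8.7]
width: 0.154
grip_force: 40.7
```

```bash
sed -i 's/return m&(S>130)&(V>50)/return m\&(S>110)\&(V>30)/' h.py; python3 -m creep '[[0,0,-0.03,0,0.4],[0,0,0,0,0.5],[0,0,0,0,0.5],[0,0,-0.5,0,0.5],[0,0,-0.8,0,0.5],[0,0,-0.8,0,0.5],[0,0,-0.8,0,0.5],[0,0,0,0,0.5]]'
python3 - <<'E'
from h import *
for i in range(2):
    w=cam("wrist"); r=measure(w,"lid","green",(.5893,-.29),(-.79,),.065); print(r and r[0])
save(w,"pg2")
print(delta((.4238-.004,-.215-.0008,.2),1.5708+.2))
E
```

```text
time: 26.18
tool_pos: [0.5885, -0.2879, 0.2332]
tcp_rot: [1.212, 2.889, -0.001]
wrist_force: [0.5, -0.2, -1.5]
width: 0.497
grip_force: 0.0
(array([ 0.58902194, -0.28891177, -0.77324715]), np.float64(0.043185883555471816))
(array([ 0.58925073, -0.28865724, -0.7923212 ]), np.float64(0.024779153672508047))
(array([ 3.316, -1.374,  0.535]), 'spin units', np.float64(-9.948), 'q6', np.float64(-1.269))
```

```bash
python3 -m creep '[[0.66,-0.27,0,0,0.5],[0.66,-0.27,0,0,0.5],[0.66,-0.28,0,0,0.5],[0.67,-0.28,0,0,0.5],[0.66,-0.27,0,0,0.5],[0,0,0.25,-1,0.5],[0,0,0.25,-1,0.5],[0,0,0,-1,0.5],[0,0,0,-1,0.5],[0,0,0,-1,0.5],[0,0,0,-1,0.5],[0,0,0,-1,0.5],[0,0,0,-1,0.5],[0,0,0,-1,0.5],[0,0,0,-1,0.5],[0,0,0,0,0.5],[0,0,0,0,0.5]]'; python3 t.py lid_yellow .0185 .4238 -.215 .2076;python3 t.py lid_yellow .0185 .4238 -.215 .2076
```

```text
time: 28.5
tool_pos: [0.4207, -0.2161, 0.2023]
tcp_rot: [0.319, -3.124, -0.002]
wrist_force: [-0.2, -0.5, -0.2]
width: 0.499
grip_force: 0.0
lid [ 0.4233 -0.2153  0.1905] 1-IoU 0.029
(array([0.027, 0.009, 3.685]), 'spin units', np.float64(0.136), 'q6', np.float64(-2.302))
fin [ 0.422  -0.2155  0.2027] 0.178 [312 166  15  33 463]
(array([0.054, 0.009, 3.685]), 'spin units', np.float64(0.015), 'q6', np.float64(-2.302))
lid [ 0.4233 -0.2155  0.207 ] 1-IoU 0.026
(array([0.033, 0.007, 3.692]), 'spin units', np.float64(-0.024), 'q6', np.float64(-2.303))
fin [ 0.4229 -0.2151  0.2264] 0.19 [312 166  15  32 453]
(array([0.04 , 0.015, 3.692]), 'spin units', np.float64(-0.218), 'q6', np.float64(-2.303))
```

```bash
python3 -m creep '[[0.03,0.01,0,0,0.5],[0,0,0.8,0,0.5],[0,0,0.8,0,0.5],[0,0,0.8,0,0.5],[0,0,0.7,0,0.5],[0,0,0.4,0,0.5],[0,0,0.18,0,0.5],[0,0,0,0,0.5],[0,0,0,0,0],[0,0,0,0,0],[0,0,0,0,0],[0,0,0,0,0],[0,0,0,0,0]]' 40; python3 -m creep '[[0,0,-0.3,0,0],[0,0,-0.8,0,0],[0,0,-0.8,0,0],[0,0,-0.8,0,0],[0,0,-0.8,0,0],[0,0,-0.8,0,0],[0,0,-0.8,0,0],[0,0,-0.5,0,0],[0,0,0,0,0]]'
python3 v.py .513 -.443 -50; python3 v.py .513 -.443 -50 1
```

```text
time: 30.32
tool_pos: [0.4208, -0.2169, 0.0206]
tcp_rot: [-0.322, 3.123, -0.002]
wrist_force: [-0.0, -0.6, 7.1]
width: 0.158
grip_force: 40.1
time: 31.45
tool_pos: [0.4205, -0.2168, 0.3022]
tcp_rot: [-0.321, 3.121, -0.005]
wrist_force: [-0.1, -1.0, -0.9]
width: 0.156
grip_force: 39.2
(array([ 0.049, -6.444,  0.147]), 'spin units', np.float64(10.779), 'q6', np.float64(-2.305))
(array([-2.77 , -4.93 ,  0.153]), 'spin units', np.float64(10.779), 'q6', np.float64(-2.305))
```

```bash
python3 -m creep '[[0,-0.8,0,0,0],[0,-0.8,0,1,0],[0,0,0,1,0],[0,0,0,1,0],[0,0,0,1,0],[0,0,0,1,0],[0,0,0,1,0],[0,0,0,1,0],[0,0,0,1,0],[0,0,0,1,0],[0,0,0,1,0],[0,0,0,0.8,0],[0,0,0,0,0]]';python3 v.py .513 -.443 -50
```

```text
time: 33.08
tool_pos: [0.435, -0.2939, 0.2973]
tcp_rot: [-1.328, -2.843, -0.001]
wrist_force: [0.5, -1.5, -1.7]
width: 0.155
grip_force: 39.4
(array([-4.291, -2.316,  0.014]), 'spin units', np.float64(-0.012), 'q6', np.float64(-1.338))
```

```bash
python3 -m creep '[[-0.7,-0.38,0,0,0],[-0.7,-0.38,0,0,0],[-0.7,-0.38,0,0,0],[-0.7,-0.38,0,0,0],[-0.7,-0.38,0,0,0],[-0.7,-0.38,0,0,0],[0,0,0,0,0],[0,0,0,0,0]]'; python3 pp.py yellow .513 -.443 -50
```

```text
time: 34.08
tool_pos: [0.4827, -0.5281, 0.2978]
tcp_rot: [-1.329, -2.844, -0.002]
wrist_force: [-0.2, 0.1, -0.5]
width: 0.157
grip_force: 39.5
(array([ 0.5122, -0.4436]), np.float64(0.057), (np.float64(-45.5), np.float64(3.0)))
(array([ 0.5124, -0.4434]), np.float64(0.053), (np.float64(-46.0), np.float64(3.0)))
0.5123 -0.4435 -46.0 (array([0.998, 1.523, 1.592]), 'spin units', np.float64(-0.708), 'q6', np.float64(-1.562))
```

View pics/pp_yellow.png

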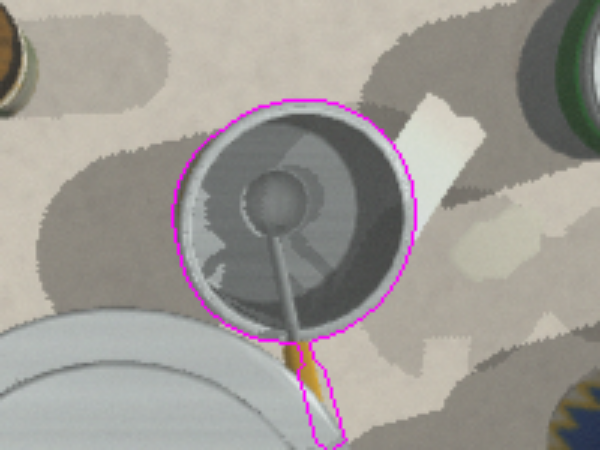

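```bash
python3 -m creep '[[0.5,0.76,0,0,0],[0.5,0.76,0,0,0],[0,0,0.5,0,0],[0,0,0.5,0,0],[0,0,0.5,0,0],[0,0,0,0,0],[0,0,0,0,0]]'
python3 - <<'E'
from h import *
a=np.radians(-50.3); print(delta((.5123-.004*np.cos(a),-.4435-.004*np.sin(a),.0856),np.pi/2+a))
E
```

```text
time: 35.15
tool_pos: [0.5098, -0.4417, 0.2257]
tcp_rot: [1.329, 2.845, -0.001]
wrist_force: [0.8, -0.1, -0.7]
width: 0.155
grip_force: 39.5
(array([0.025, 0.016, 2.802]), 'spin units', np.float64(0.035), 'q6', np.float64(-1.447))
```

```bash
python3 -m creep '[[0.01,0.016,0.8,0.03,0],[0,0,0.8,0,0],[0,0,0.4,0,0],[0,0,0.3,0,0],[0,0,0.3,0,0],[0,0,0.16,0,0],[0,0,0.04,0,0],[0,0,0.03,0,0],[0,0,0,0,0],[0,0,0,0,0]]'
```

```text
time: 36.4
tool_pos: [0.5103, -0.4414, 0.0857]
tcp_rot: [1.334, 2.842, -0.001]
wrist_force: [-3.2, 2.7, 8.0]
width: 0.152
grip_force: 40.7
```

```bash
python3 -m creep '[[0,0,-0.03,0,0.4],[0,0,0,0,0.5],[0,0,0,0,0.5],[0,0,-0.5,0,0.5],[0,0,-0.8,0,0.5],[0,0,-0.8,0,0.5],[0,0,-0.8,0,0.5],[0,0,0,0,0.5]]'
python3 - <<'E'
from h import *
for i in range(2):
    w=cam("wrist"); r=measure(w,"lid","yellow",(.5123,-.4435),(-.88,),.065); print(r and r[0])
save(w,"py2")
a=-.639; print(delta((.3756-.004*np.cos(a),-.3452-.004*np.sin(a),.2),1.5708+a))
E
```

```text
time: 37.4
tool_pos: [0.5118, -0.4428, 0.2344]
tcp_rot: [1.331, 2.836, -0.004]
wrist_force: [0.7, 0.2, 0.3]
width: 0.503
grip_force: 0.0
(array([ 0.51225936, -0.44347212, -0.88321648]), np.float64(0.017607627912723856))
None
(array([ 3.238, -0.856,  0.553]), 'spin units', np.float64(-2.388), 'q6', np.float64(-1.443))
```

```bash
python3 -m creep '[[0.65,-0.17,0,0,0.5],[0.65,-0.17,0,0,0.5],[0.65,-0.17,0,0,0.5],[0.65,-0.17,0,0,0.5],[0.64,-0.18,0,0,0.5],[0,0,0.25,-1,0.5],[0,0,0.25,-1,0.5],[0,0,0,-0.39,0.5],[0,0,0,0,0.5],[0,0,0,0,0.5]]'; python3 t.py lid_red .0185 .3756 -.3452 -.639;python3 t.py lid_red .0185 .3756 -.3452 -.639
```

```text
time: 38.85
tool_pos: [0.3727, -0.3433, 0.2034]
tcp_rot: [-0.987, -2.981, -0.001]
wrist_force: [0.5, 0.2, 0.2]
width: 0.5
grip_force: 0.0
lid [ 0.3752 -0.3453 -0.6535] 1-IoU 0.017
(array([ 2.30e-02, -2.00e-03,  3.71e+00]), 'spin units', np.float64(0.143), 'q6', np.float64(-1.725))
fin [ 0.3744 -0.3442 -0.6345] 0.159 [312 166  14  32 426]
(array([0.049, 0.005, 3.71 ]), 'spin units', np.float64(-0.048), 'q6', np.float64(-1.725))
lid [ 0.3752 -0.345  -0.6584] 1-IoU 0.021
(array([0.03 , 0.005, 3.716]), 'spin units', np.float64(0.195), 'q6', np.float64(-1.725))
fin [ 0.3742 -0.3438 -0.6407] 0.143 [312 165  15  33 434]
(array([0.062, 0.012, 3.716]), 'spin units', np.float64(0.017), 'q6', np.float64(-1.725))
```

```bash
python3 -m creep '[[0.03,0,0,0.13,0.5],[0,0,0.8,0,0.5],[0,0,0.8,0,0.5],[0,0,0.8,0,0.5],[0,0,0.7,0,0.5],[0,0,0.4,0,0.5],[0,0,0.19,0,0.5],[0,0,0,0,0.5],[0,0,0,0,0],[0,0,0,0,0],[0,0,0,0,0],[0,0,0,0,0],[0,0,0,0,0]]' 40; python3 -m creep '[[0,0,-0.3,0,0],[0,0,-0.8,0,0],[0,0,-0.8,0,0],[0,0,-0.8,0,0],[0,0,-0.8,0,0],[0,0,-0.8,0,0],[0,0,-0.8,0,0],[0,0,-0.5,0,0],[0,0,0,0,0]]'
sed -i 's/\.08\*/.11*/g' v.py; python3 v.py .6575 -.1395 -21
```

```text
time: 40.67
tool_pos: [0.3728, -0.3437, 0.0211]
tcp_rot: [1.005, 2.974, -0.002]
wrist_force: [-0.5, 0.4, 5.5]
width: 0.153
grip_force: 40.2
time: 41.8
tool_pos: [0.3726, -0.3435, 0.3028]
tcp_rot: [1.004, 2.972, -0.004]
wrist_force: [-0.6, 0.2, -1.3]
width: 0.152
grip_force: 39.3
(array([-3.632,  4.871,  0.151]), 'spin units', np.float64(-2.853), 'q6', np.float64(-1.713))
```

```bash
python3 -m creep '[[-0.52,0.7,0,0,0],[-0.52,0.7,0,0,0],[-0.52,0.7,0,0,0],[-0.52,0.7,0,0,0],[-0.52,0.7,0,0,0],[-0.52,0.7,0,0,0],[-0.52,0.7,0,0,0],[0,0,0,-1,0],[0,0,0,-1,0],[0,0,0,-0.85,0],[0,0,0,0,0],[0,0,0,0,0]]'; python3 pp.py red .6575 -.1395 -21
```

```text
time: 43.3
tool_pos: [0.6646, -0.2582, 0.2984]
tcp_rot: [-0.575, -3.086, -0.001]
wrist_force: [0.3, 0.7, -1.5]
width: 0.156
grip_force: 39.4
(array([ 0.6571, -0.1415]), np.float64(0.081), (np.float64(-20.0), np.float64(12.0)))
(array([ 0.657 , -0.1412]), np.float64(0.077), (np.float64(-20.0), np.float64(12.0)))
0.65705 -0.14134999999999998 -20.0 (array([1.07 , 2.126, 1.593]), 'spin units', np.float64(-0.183), 'q6', np.float64(-1.609))
```

View pics/pp_red.png

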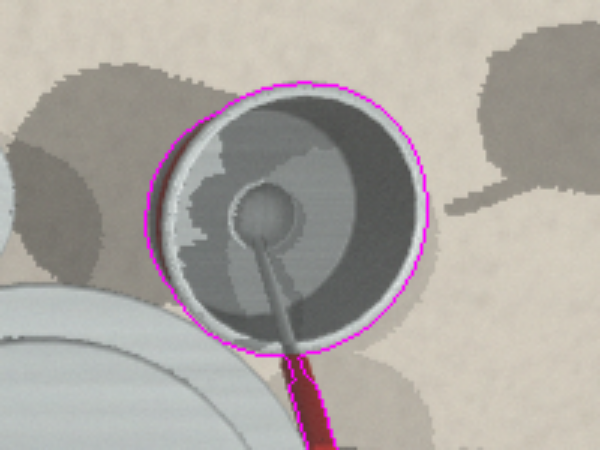

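```bash
python3 -m creep '[[0.35,0.71,0,0,0],[0.35,0.71,0,0,0],[0.35,0.71,0,-0.1,0],[0,0,0.5,0,0],[0,0,0.5,0,0],[0,0,0.5,0,0],[0,0,0,0,0],[0,0,0,0,0]]'
python3 - <<'E'
from h import *
a=np.radians(-20.5); print(delta((.657-.003*np.cos(a),-.1413-.003*np.sin(a),.0861),np.pi/2+a))
E
```

```text
time: 44.5
tool_pos: [0.6549, -0.1403, 0.2259]
tcp_rot: [0.558, 3.09, -0.0]
wrist_force: [-0.5, -0.1, -0.0]
width: 0.151
grip_force: 39.5
(array([ 0.018, -0.004,  2.797]), 'spin units', np.float64(0.008), 'q6', np.float64(-1.462))
```

```bash
python3 -m creep '[[0.02,0,0.8,0,0],[0,0,0.8,0,0],[0,0,0.4,0,0],[0,0,0.3,0,0],[0,0,0.3,0,0],[0,0,0.16,0,0],[0,0,0.04,0,0],[0,0,0.03,0,0],[0,0,0,0,0],[0,0,0,0,0]]'
```

```text
time: 45.75
tool_pos: [0.6543, -0.14, 0.0862]
tcp_rot: [0.557, 3.09, -0.0]
wrist_force: [-3.7, 1.3, 8.0]
width: 0.156
grip_force: 40.8
```

Seated; release, rise well clear and check everything.

```bash
python3 -m creep '[[0,0,-0.03,0,0.4],[0,0,0,0,0.5],[0,0,0,0,0.5],[0,0,-0.5,0,0.5],[0,0,-0.8,0,0.5],[0,0,-0.8,0,0.5],[0.5,0,-0.8,0,0.5],[0.5,0,-0.8,0,0.5],[0.5,0,-0.8,0,0.5],[0,0,-0.8,0,0.5],[0,0,-0.5,0,0.5],[0,0,0,0,0.5],[0,0,0,0,0.5]]'
python3 - <<'E'
from h import *
w=cam("wrist"); 
for c,g in dict(red=(.657,-.1413,-.36),yellow=(.5123,-.4435,-.88),green=(.5893,-.29,-.79),blue=(.7018,.0766,-.12)).items():
    for z in(.065,.075):
        r=measure(w,"lid",c,g[:2],(g[2],),z); print(c,z,r and r[0])
s=cam("scene"); save(w,"end"); save(s,"ends"); cv2.imwrite("pics/endc.png",np.vstack([cv2.resize(p["pixels"][a:a+150,b:b+400,::-1],(780,292)) for p,a,b in((w,130,80),(s,90,200))]))
E
```

```text
time: 47.38
tool_pos: [0.5827, -0.1135, 0.3731]
tcp_rot: [-0.557, -3.09, -0.0]
wrist_force: [-0.1, 0.5, 0.2]
width: 0.495
grip_force: 0.0
red 0.065 (array([ 0.65719618, -0.14088023, -0.33276255]), np.float64(0.03213478604369158))
red 0.075 (array([ 0.6544673 , -0.13968863, -0.33865651]), np.float64(0.03755220563193462))
yellow 0.065 (array([ 0.5134851 , -0.443322  , -0.89036863]), np.float64(0.035364153406953314))
yellow 0.075 (array([ 0.51394289, -0.43612868, -0.882669  ]), np.float64(0.07444531564559542))
green 0.065 (array([ 0.58923883, -0.28868061, -0.81038851]), np.float64(0.035711073131240445))
green 0.075 (array([ 0.58811463, -0.28420149, -0.81826406]), np.float64(0.07132175313470612))
blue 0.065 (array([ 0.70185551,  0.07601172, -0.16435694]), np.float64(0.052108598701197106))
blue 0.075 (array([ 0.69806555,  0.07226712, -0.14918021]), np.float64(0.08572823922761941))
```

View pics/endc.png

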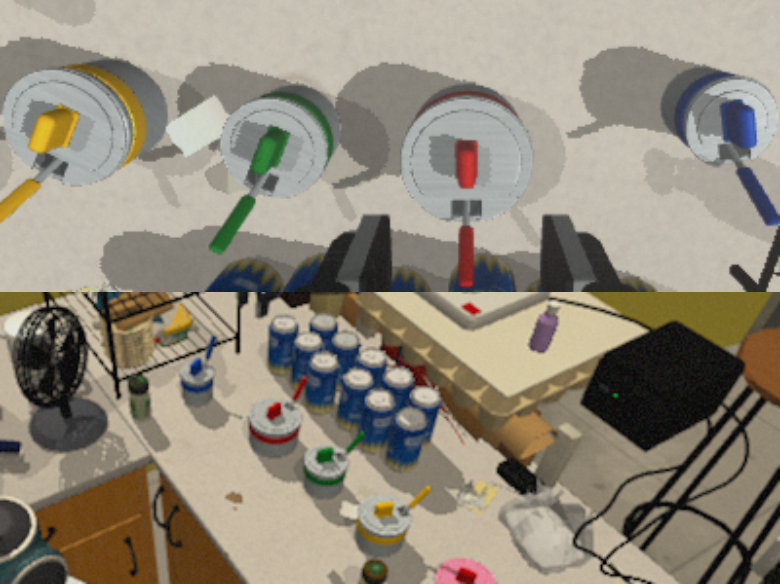

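All four lids lie flat on their own pots, with the notches round the ladles, and the arm is clear of everything.

```bash
python3 -c "
from workcell import bot
print(bot.finish_job())"
```

```text
the job is handed in; nothing more can be done
None
```

I put all four lids on the pots of their own colour, notches round the ladles and flat on the rims, and handed the job in at about 48 s. The hand-in returned no verdict, but the last camera check put each lid within about 2 mm of its pot's centre at seated height.

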